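Counterweigh a clay figurine on the workshop balance

TASK

The clay figurine on the balance should weigh 300 g. Check it: stand the 200 g and the 100 g iron weights (the second and third largest of the four) side by side on the empty pan, let go, and let the beam float level. The largest and the smallest weight are not needed.

Things in the scene. Friction and masses are not known exactly. Their poses are not given: they have to be found in the camera images.
- weight_200: The 200 g weight. Four loose dark iron weights (round body, knob on top) stand in any order on the bench to the robot's right of the balance, body diameters 44 mm (500 g), 34 mm (200 g), 27 mm (100 g), 21 mm (50 g). This one: body 34 mm across and 27 mm high, then a 5 mm neck and a knob 18 mm across, 41 mm high in all. Origin at the centre of its underside, z up.
- weight_100: The 100 g weight, third largest of the four: body 27 mm across and 21 mm high, then a neck and a knob 15 mm across, 34 mm high in all. Origin at the centre of its underside, z up.
- empty_pan (a point): Centre of the empty brass pan's floor (upper face), moving with it: a round dish 124 mm across inside, lip 5 mm above the floor. The pan always stays horizontal, z up; +y points along the beam to the other pan, centre 220 mm away, with the terracotta figurine (115 mm high, 48 mm wide). Floor 121 mm above the bench at the start, 99 mm when level. The balance may stand at any yaw.
- beam (a joint): Tilt of the beam, rad: 0 level; -0.2 (stop) at the start, figurine down, empty pan up; +0.2 (stop) empty pan down. 10 g of difference tilts it about 0.03, wherever in the pan the weights stand. With one of the two weights the empty pan stays up; with both it sinks gently and floats level in about 2 s. Grey base 110 x 270 mm below the pans.
There are look-alikes about, which are no part of the job. What is shaped like the weight_100 but blue, green or purple is not meant.

How it is judged:
By the outcome, as a careful person would: the job done as asked, in the order asked, and still so for the second after the job is handed in, with the robot touching nothing.
It also fails if it takes over 64 s, if anything falls off the work surface, if the arm or the gripper's body presses on something with over 40 N, if the wrist force passes 120 N, or if a joint passes its speed limit or range.

ROBOT

A 6-joint arm with a two-finger parallel gripper is mounted at the origin on the work surface. World frame = base frame: x ahead of the robot, y to its left, z up, the work surface at z = 0. Lengths are in mm, angles in degrees, forces in N, time in s.
With the tool pointing down it reaches from about 300 to 850 mm from the base axis. Payload 4.2 kg.
Tool frame: the origin (TCP) lies between the finger pads; the fingertips stand 11 mm ahead of it and the grasp point (between the pads) lies 8 mm behind it (env.tips_ahead is the distance from the TCP to the fingertips, in mm); z points along the fingers, y is the line along which they close (so a half turn about z gives the same grasp; the last joint's range is limited). The gripper opens to 91 mm and grips with 3 to 60 N. Pads are 32 mm wide; open, the fingers measure 118 mm over their backs; the gripper's body (76 mm by 178 mm) begins 60 mm behind the grasp point.
Start: joints at [-65.947, 18.312, 89.639, -0, 72.044, -1.146], TCP at [244.816, -520.295, 224.976] pointing down, gripper open.
Joint ranges: [-177.97, 177.97], [-48.28, 115.42], [12.27, 149.76], [-77.06, 257.06], [2.81, 150.46], [-146.56, 146.56]. Speed limits (degrees/s): [147.25, 147.25, 180, 180, 180, 180].

INTERFACE

Orientations are given as [roll, pitch, yaw] about the fixed x, y, z axes, in that order (R = Rz(yaw) Ry(pitch) Rx(roll)).
In Python, from workcell import env, cams gives the robot as it stands.
- The arm moves only by the tool step_arm, never from a script. Its arguments are lists of equal length, an entry for each row: "linear": the shift along the tool's x, y, z in units of 30 cm (1.0 is 30 cm), a list of three; "turn": the turn about the tool's z in units of 360 degrees (1.0 is 360 degrees). In form: {"linear": [[tx, ty, tz], ...], "turn": [turn, ...]}. A call has 1 to 20 rows; each row is the pose to reach, as a shift and turn from the pose commanded when the call began, along the tool's axes at that moment, turning the shorter way round; what a row does not reach only later rows make up. A row lasts 1/8 s, in which the tool goes at most 62.5 mm and 10.7 degrees, less where a joint would pass 70% of its speed; a pose out of reach is approached as far as the arm can. A call with a number of a shift or a turn outside -1 to 1 is refused whole. A call with a gripper value outside its range is refused whole. "fingers" is the closure, from -1 (fully open) to 1 (shut), so that 0 is half open, set as the call begins (left out, the last holds). The fingers move at their own pace and stop on an object; "force" is the grip in N (left out, the last holds). Time passes only in rows, so rows that repeat a pose let the fingers close. It gives the time, the measured TCP pose, the force, the opening and the grip force at its end, in the units of the state.
- env.state(): the state, without advancing time (a new reading comes with each control period).
- cams.grab_frame(name): name is "side" or "top" or "wrist"; returns a dict with "color" (480x640x3 uint8, blue, green, red), "fx", "fy", "cx", "cy" (pixels), "extrinsics" (4x4, takes a point from camera to world coordinates); the wrist camera has in their place "tool_from_camera" (4x4, takes a point from camera to tool coordinates, whose origin is the TCP and whose axes are the flange's). Camera axes: x right, y down, z forward; pixel columns grow to the right and rows downward; lengths in mm; the calibration is good to about 2 mm. A picture is of the moment at which its call begins: read the wrist's pose just before it. There is no depth.
- env.job_done(): hands the job in; it is judged then, once.
The state is a dict: "time_s": time; "qpos": joint angles; "qvel": joint speeds; "effort": joint torques, N m; "ee_pos": TCP position; "ee_rot": TCP orientation; "force": force on the tool from outside, world axes, zero at the start; "torque": the same for the moment, N m; "gripper_width": finger opening in mm; "gripper_force": force on a finger pad.
Only numpy, scipy, OpenCV 4.12 (cv2) and the standard library are available. Lean on these libraries where they do the work, as an engineer would, in place of code of your own. Each camera call takes 0.05 s, during which the arm holds its last target. There are 200 camera calls.

## Working session

There is one attempt and no reset: what is moved stays moved. The work goes in short steps, Python scripts to look and compute and a tool call to move; the robot and the scene stay as the last step left them, time stands still between calls to the robot, and variables do not carry over. Pictures are saved under pics/ and viewed, at most 10 in all, crops included, and the job is handed in when it is done.

Besides the shell and the picture viewer there is one more tool, called after "Call:" as name(argument=value, ...) on one line, values as JSON. step_arm: Moves the arm, as the interface text tells. Its arguments: {"type":"object","properties":{"linear":{"type":"array"},"turn":{"type":"array"},"fingers":{"type":"number"},"force":{"type":"number"}},"required":["linear","turn"]}

```bash
mkdir -p pics; ls
cat > h.py <<'E'
import numpy as np, cv2
from workcell import env, cams
from scipy.spatial.transform import Rotation as R
def tool():
    s=env.state(); T=np.eye(4); T[:3,:3]=R.from_euler('xyz',s['ee_rot'],degrees=True).as_matrix(); T[:3,3]=s['ee_pos']; return T
def grab(n,fn=None):
    T=tool(); f=cams.grab_frame(n)
    f['E']=T@f['tool_from_camera'] if n=='wrist' else f['extrinsics']
    if fn: cv2.imwrite('pics/'+fn,f['color'])
    return f
def ray(f,u,v):
    d=f['E'][:3,:3]@[(u-f['cx'])/f['fx'],(v-f['cy'])/f['fy'],1]; return f['E'][:3,3],d
def onz(f,u,v,z):
    o,d=ray(f,u,v); return o+d*(z-o[2])/d[2]
def proj(f,p):
    q=np.linalg.inv(f['E'])@[*p,1]; return q[0]/q[2]*f['fx']+f['cx'],q[1]/q[2]*f['fy']+f['cy']
E
python3 - <<'E'
from h import *
a=grab('top','top1.png');b=grab('side','side1.png');print(env.state())
np.set_printoptions(precision=2,suppress=True)
print(a['E'],b['E'],a['fx'],b['fx'])
E
```

```text
pics
{'time_s': 0.1, 'qpos': array([-6.59460619e+01,  1.83473983e+01,  8.96974667e+01, -1.17543550e-03,
        7.20414987e+01, -1.14645710e+00]), 'qvel': array([-0.03166808, -0.10895593, -0.14905375, -0.04260215, -0.01024742,
        0.14333105]), 'effort': array([-4.24611881e-04, -4.13331020e+01, -2.32510221e+01,  7.27915415e-02,
        4.21492488e-02, -5.69170481e-05]), 'ee_pos': array([ 244.65146128, -519.90830536,  224.22333989]), 'ee_rot': array([-1.79913631e+02, -6.10576769e-04,  2.52007580e+01]), 'force': array([-1.2346623 , -0.0676033 , -1.05507649]), 'torque': array([-0.03193868,  0.07178883, -0.01077   ]), 'gripper_force': 0.0, 'gripper_width': 91.42430670744669}
[[   0.01   -0.98    0.18  339.33]
 [  -1.     -0.01    0.   -112.79]
 [  -0.     -0.18   -0.98 1120.61]
 [   0.      0.      0.      1.  ]] [[   1.     -0.04    0.06  465.96]
 [  -0.07   -0.67    0.74 -881.74]
 [   0.01   -0.74   -0.67  785.26]
 [   0.      0.      0.      1.  ]] 581.1480243592323 593.4459178357703
```

View pics/top1.png

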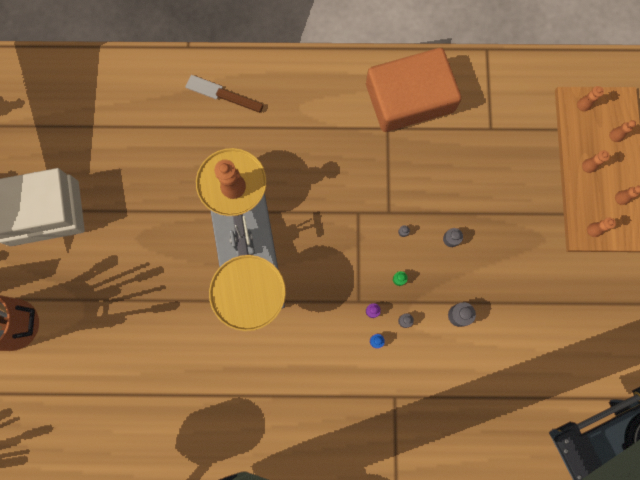

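View pics/side1.png

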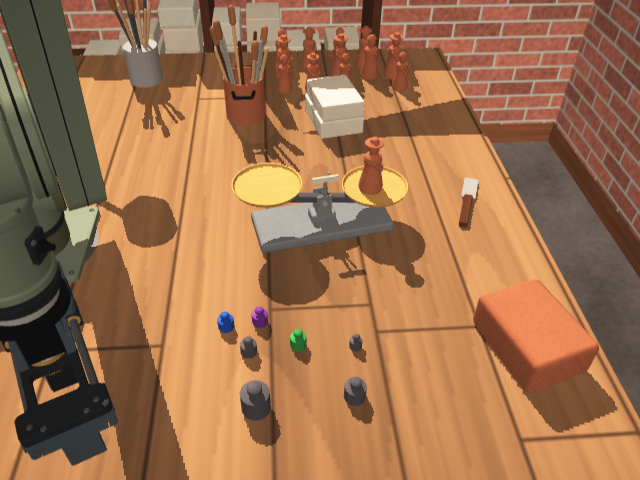

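The top view shows, in pixels: 50 g at (405,231), 200 g at (453,237), 500 g at (462,314), 100 g at (406,320), with purple (373,311) and blue (377,341) next to the 100 g. The empty pan is at (247,292) and the figurine pan at (231,182). The side view agrees.

Run:
```python
from h import *
np.set_printoptions(precision=1,suppress=True)
a=grab('top');b=grab('side')
def blob(f,u,v,fn,r=24):
    c=f['color'].astype(int);m=fn(c).astype(np.uint8)
    n,l,s,ce=cv2.connectedComponentsWithStats(m)
    k=[i for i in range(1,n) if s[i,4]>25]; k=min(k,key=lambda i:np.hypot(*(ce[i]-[u,v])));return ce[k],s[k]
dark=lambda c:(c.max(2)<125)&(c.max(2)-c.min(2)<30)
col=lambda c:(c.max(2)-c.min(2)>60)&((c[...,2]<c.max(2)-20))
def tri(f,p,g,q):
    o1,d1=ray(f,*p);o2,d2=ray(g,*q);A=np.c_[d1,-d2];t=np.linalg.lstsq(A,o2-o1,rcond=None)[0]
    x,y=o1+d1*t[0],o2+d2*t[1];return (x+y)/2,np.linalg.norm(x-y)
for n,p,q,fn,h in [('50',(405,231),(356,343),dark,12),('200',(453,237),(355,391),dark,19),('500',(462,314),(256,400),dark,24),('100',(406,320),(249,347),dark,16),('purple',(373,311),(260,317),col,16),('blue',(377,341),(226,322),col,16),('green',(400,279),(298,340),col,16)]:
    P,s=blob(a,*p,fn);Q,s2=blob(b,*q,fn)
    print(n,P,s[2:],Q,s2[2:],*tri(a,P,b,Q),onz(a,*P,h),onz(b,*Q,h))
yel=lambda c:(c[...,2]>150)&(c[...,1]>120)&(c[...,0]<75)&(c[...,2]-c[...,1]<75)
for n,p,q,z in [('pan',(247,292),(267,185),125),('fig',(231,182),(375,186),82)]:
  for f,u in((a,p),(b,q)):
    m=yel(f['color'].astype(int)).astype(np.uint8)
    w=np.zeros_like(m);cv2.circle(w,u,45,1,-1);m*=w
    cs=max(cv2.findContours(m,0,2)[0],key=cv2.contourArea)
    e=cv2.fitEllipse(cv2.convexHull(cs));print(n,e,onz(f,*e[0],z))
```

```text
50 [403.7 230.9] [11 11 92] [355.9 343.2] [ 12  16 149] [ 588.1 -278.7    5.8] 0.3158184264717012 [ 586.6 -277.8   12. ] [ 587.3 -283.4   12. ]
200 [452.8 237.2] [ 20  19 279] [355.6 392.6] [ 22  28 450] [ 575.4 -373.9    8.4] 0.03467431739089687 [ 573.1 -371.4   19. ] [ 573.9 -380.8   19. ]
500 [461.8 314. ] [ 28  24 512] [256.5 402.9] [ 30  39 783] [ 425.4 -384.6   13. ] 0.008567571768399007 [ 424.6 -381.9   24. ] [ 426.  -391.6   24. ]
100 [405.7 320.3] [ 15  14 157] [248.7 348.3] [ 17  21 247] [ 413.  -278.8    7.7] 0.385514260925612 [ 412.7 -277.5   16. ] [ 413.4 -285.2   16. ]
purple [376.8 340.7] [ 14  14 149] [225.3 321.8] [ 16  20 256] [ 373.8 -223.    10.7] 0.7754031347410872 [ 374.  -222.4   16. ] [ 374.  -227.5   16. ]
blue [376.8 340.7] [ 14  14 149] [225.3 321.8] [ 16  20 256] [ 373.8 -223.    10.7] 0.7754031347410872 [ 374.  -222.4   16. ] [ 374.  -227.5   16. ]
green [399.4 278. ] [ 14  14 152] [297.5 338.5] [ 16  21 224] [ 493.2 -267.6   12.3] 1.0479149848202638 [ 493.2 -267.1   16. ] [ 492.6 -270.7   16. ]
pan ((246.2262420654297, 294.709716796875), (76.42236328125, 82.83384704589844), 81.03389739990234) [447.1  11.9 125. ]
pan ((268.1645202636719, 171.74996948242188), (17.09100341796875, 50.36649703979492), 88.35034942626953) [454.9  45.  125. ]
fig ((227.3711395263672, 177.3531494140625), (71.88231658935547, 78.7724838256836), 138.12704467773438) [670.8  59.   82. ]
fig ((357.52978515625, 169.93788146972656), (3.471292018890381, 16.336402893066406), 71.43292999267578) [635.8 100.6  82. ]
```

Call:
step_arm(linear=[[0.05,-0.01,0],[0.15,-0.03,0],[0.27,-0.055,0],[0.4,-0.08,0],[0.53,-0.107,0],[0.66,-0.134,0],[0.78,-0.158,0],[0.88,-0.178,0],[0.94,-0.19,0],[0.96,-0.194,0],[0.96,-0.194,0],[0.96,-0.194,0]], turn=[-0.01,-0.033,-0.06,-0.087,-0.114,-0.14,-0.165,-0.188,-0.206,-0.213,-0.213,-0.213], fingers=-1)

```text
time_s: 1.7
ee_pos: [480.1, -345.3, 225.0]
ee_rot: [-180.0, 0.0, 101.8]
force: [0.5, 0.2, 0.3]
gripper_width: 91.5
gripper_force: 0.0
```

Run:
```python
from h import *
f=grab('wrist','w1.png');print(tool(),f['E'],f['fx'])
```

```text
[[-2.04636852e-01  9.78837955e-01 -1.30306339e-04  4.80080110e+02]
 [ 9.78837948e-01  2.04636823e-01 -2.06770233e-04 -3.45414428e+02]
 [-1.75729077e-04 -1.69861599e-04 -9.99999970e-01  2.25026511e+02]
 [ 0.00000000e+00  0.00000000e+00  0.00000000e+00  1.00000000e+00]] [[ 9.78424178e-01  2.00600026e-01  4.94545969e-02  4.67050807e+02]
 [ 2.06606102e-01 -9.49731919e-01 -2.35208845e-01 -2.80437608e+02]
 [-2.14290967e-04  2.40351642e-01 -9.70685862e-01  3.84911471e+02]
 [ 0.00000000e+00  0.00000000e+00  0.00000000e+00  1.00000000e+00]] 348.93553593986394
```

View pics/w1.png

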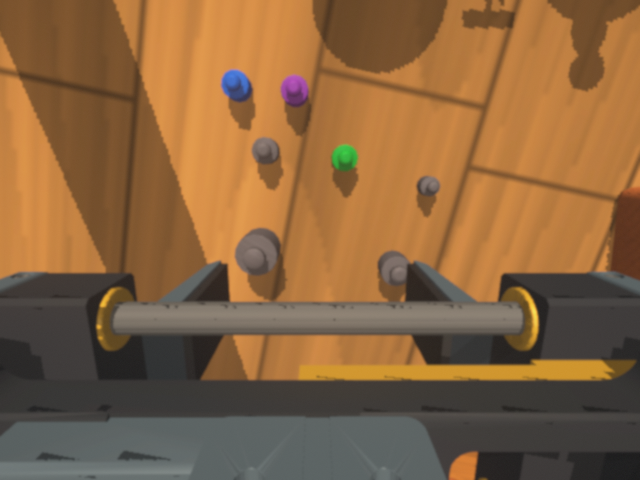

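The wrist view shows the 200 g at (394,268) and the 100 g at (265,150). The blue and purple decoys are above the 100 g, and nothing blocks either grasp.

Run:
```python
from h import *
np.set_printoptions(precision=1,suppress=True)
w=grab('wrist');a=grab('top')
def tri(f,p,g,q):
    o1,d1=ray(f,*p);o2,d2=ray(g,*q);t=np.linalg.lstsq(np.c_[d1,-d2],o2-o1,rcond=None)[0]
    x,y=o1+d1*t[0],o2+d2*t[1];return (x+y)/2,np.linalg.norm(x-y)
def blob(f,u,v,r=26):
    c=f['color'].astype(int);m=((c.max(2)-c.min(2)<32)&(c.max(2)<150)).astype(np.uint8)
    z=np.zeros_like(m);cv2.circle(z,(u,v),r,1,-1);m*=z
    cs=max(cv2.findContours(m,0,2)[0],key=cv2.contourArea);M=cv2.moments(cs);return (M['m10']/M['m00'],M['m01']/M['m00']),cv2.boundingRect(cs)
for n,p,q,h in [('200',(453,237),(394,268),17),('100',(406,320),(265,150),14)]:
    P,r1=blob(a,*p);Q,r2=blob(w,*q,20)
    print(n,P,r1,Q,r2,onz(a,*P,h),onz(w,*Q,h),*tri(a,P,w,Q))
hsv=cv2.cvtColor(a['color'],cv2.COLOR_BGR2HSV)
for u in[(247,292),(231,182),(300,270)]:print(hsv[u[1]+12,u[0]])
for n,p,z in [('pan',(247,292),126),('fig',(231,182),82)]:
    m=cv2.inRange(hsv,(18,150,120),(32,255,255));k=np.zeros_like(m);cv2.circle(k,p,44,255,-1);m&=k
    m=cv2.morphologyEx(m,cv2.MORPH_OPEN,np.ones((3,3)))
    cs=max(cv2.findContours(m,0,2)[0],key=cv2.contourArea)
    e=cv2.fitEllipse(cv2.convexHull(cs));print(n,e,onz(a,*e[0],z))
    cv2.ellipse(a['color'],e,(255,0,0),1)
cv2.imwrite('pics/pan.png',cv2.resize(a['color'][130:350,170:320],None,fx=2.5,fy=2.5))
```

```text
200 (460.15354282193465, 235.5060998151571) (441, 211, 39, 53) (395.41945773524714, 268.5394736842105) (379, 252, 36, 33) [ 577.  -386.2   17. ] [ 575.8 -376.7   17. ] [ 583.6 -388.6  -11. ] 9.009237330381108
100 (415.95351823317924, 325.31587057010785) (399, 299, 34, 48) (265.5132158590308, 150.54405286343612) (253, 139, 26, 24) [ 403.4 -296.9   14. ] [ 413.4 -282.4   14. ] [ 408.6 -289.2   18.5] 17.466702433296103
[ 20 166 211]
[ 10 166 138]
[ 14 144 101]
pan ((246.7183074951172, 292.85394287109375), (74.69506072998047, 77.0462417602539), 66.78803253173828) [450.2  11.1 126. ]
fig ((230.3828582763672, 181.2493438720703), (66.9637451171875, 70.8762435913086), 74.17266082763672) [663.3  53.1  82. ]
```

View pics/pan.png

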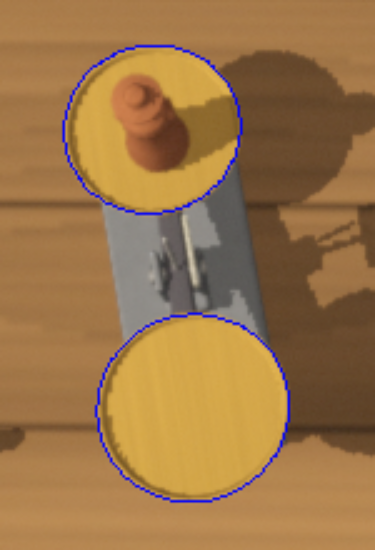

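Call:
step_arm(linear=[[-0.03,0.06,0],[-0.08,0.15,0],[-0.13,0.24,0.02],[-0.158,0.289,0.06],[-0.158,0.289,0.14],[-0.158,0.289,0.25],[-0.158,0.289,0.36],[-0.158,0.289,0.46],[-0.158,0.289,0.55],[-0.158,0.289,0.61],[-0.158,0.289,0.65],[-0.158,0.289,0.675],[-0.158,0.289,0.687],[-0.158,0.289,0.687],[-0.158,0.289,0.687]], turn=[0,0,0,0,0,0,0,0,0,0,0,0,0,0,0])

```text
time_s: 3.72
ee_pos: [575.6, -373.8, 19.5]
ee_rot: [180.0, 0.1, 101.9]
force: [-0.3, 0.7, -0.1]
gripper_width: 91.0
gripper_force: 0.0
```

Call:
step_arm(linear=[[0,0,0],[0,0,0],[0,0,0],[0,0,0],[0,0,0],[0,0,0],[0,0,0],[0,0,0]], turn=[0,0,0,0,0,0,0,0], fingers=1, force=15)

```text
time_s: 4.72
ee_pos: [575.0, -373.6, 18.9]
ee_rot: [-180.0, -0.0, 101.9]
force: [-0.8, -0.5, 0.2]
gripper_width: 33.6
gripper_force: 15.0
```

Call:
step_arm(linear=[[0,0,-0.03],[0,0,-0.1],[0,0,-0.2],[0,0,-0.32],[0.01,0,-0.43],[0.04,0,-0.52],[0.1,-0.01,-0.58],[0.18,-0.02,-0.6],[0.28,-0.04,-0.6],[0.38,-0.055,-0.6],[0.46,-0.065,-0.6],[0.5,-0.07,-0.6],[0.5,-0.07,-0.6]], turn=[0,0,0,0,0,0,0,0,0,0,0,0,0])

```text
time_s: 6.35
ee_pos: [523.5, -230.4, 199.0]
ee_rot: [-180.0, 0.0, 101.9]
force: [0.2, -0.2, -1.6]
gripper_width: 33.0
gripper_force: 15.0
```

Call:
step_arm(linear=[[0.03,-0.003,0],[0.1,-0.01,0],[0.2,-0.02,0],[0.31,-0.03,0],[0.42,-0.041,0],[0.53,-0.052,0],[0.63,-0.061,0],[0.7,-0.068,0],[0.745,-0.072,0],[0.761,-0.074,0.01],[0.761,-0.074,0.03],[0.761,-0.074,0.06],[0.761,-0.074,0.09],[0.761,-0.074,0.12],[0.761,-0.074,0.14],[0.761,-0.074,0.15],[0.761,-0.074,0.15],[0.761,-0.074,0.15]], turn=[0,0,0,0,0,0,0,0,0,0,0,0,0,0,0,0,0,0])

```text
time_s: 8.6
ee_pos: [455.3, -12.2, 154.1]
ee_rot: [180.0, 0.0, 101.9]
force: [0.2, 0.2, -1.9]
gripper_width: 33.4
gripper_force: 15.0
```

Run:
```python
from h import *
f=grab('side');print(env.state()['ee_pos'],env.state()['gripper_width'],env.state()['force'])
cv2.imwrite('pics/s2.png',cv2.resize(f['color'][80:260,190:430],None,fx=3,fy=3))
```

```text
[455.3270018  -12.25018907 154.14490166] 33.53176941968128 [ 0.0663721  -0.01784237 -1.5748946 ]
```

View pics/s2.png

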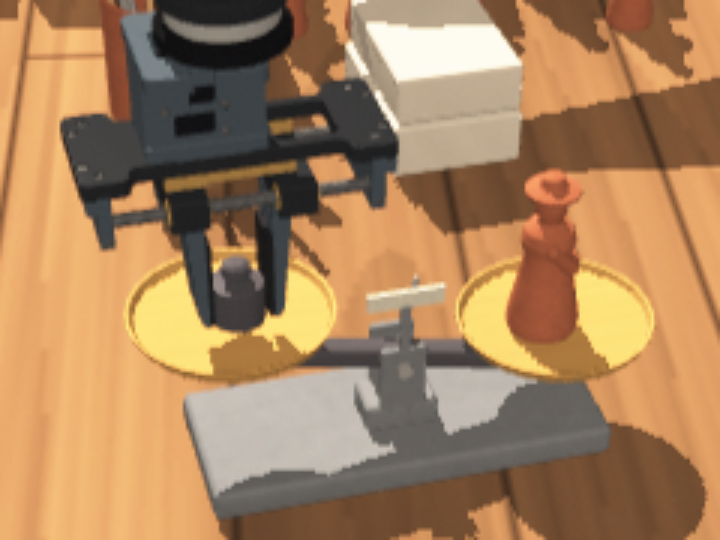

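The 200 g hangs upright in the grip over the near side of the pan, about 14 mm above the floor. I'll lower it gently.

Call:
step_arm(linear=[[0,0,0.01],[0,0,0.02],[0,0,0.03],[0,0,0.037],[0,0,0.042],[0,0,0.045],[0,0,0.045],[0,0,0.045]], turn=[0,0,0,0,0,0,0,0])

```text
time_s: 9.65
ee_pos: [455.2, -12.3, 140.4]
ee_rot: [180.0, 0.0, 101.9]
force: [-0.7, -0.2, -2.6]
gripper_width: 33.6
gripper_force: 15.0
```

Call:
step_arm(linear=[[0,0,0.002],[0,0,0.004],[0,0,0.004],[0,0,0.004]], turn=[0,0,0,0])

```text
time_s: 10.15
ee_pos: [455.1, -12.3, 139.3]
ee_rot: [180.0, 0.0, 101.9]
force: [-1.2, 0.1, 0.2]
gripper_width: 33.1
gripper_force: 15.0
```

Call:
step_arm(linear=[[0,0,0],[0,0,0],[0,0,0],[0,0,0],[0,0,0],[0,0,-0.01],[0,0,-0.04],[0,0,-0.09],[0,0,-0.15],[0,0,-0.21],[0,0,-0.26],[0,0,-0.28],[0,0,-0.28]], turn=[0,0,0,0,0,0,0,0,0,0,0,0,0], fingers=-0.3)

```text
time_s: 11.78
ee_pos: [455.2, -12.2, 223.5]
ee_rot: [180.0, 0.0, 101.9]
force: [-0.3, 0.5, 0.6]
gripper_width: 59.3
gripper_force: 0.0
```

Run:
```python
from h import *
f=grab('side');g=grab('wrist');print(env.state()['ee_pos'],env.state()['gripper_width'])
A=cv2.resize(f['color'][80:260,190:430],(400,300));B=cv2.resize(g['color'],(400,300))
cv2.imwrite('pics/s3.png',np.hstack([A,B]))
```

```text
[454.72519601 -12.23169715 222.69929173] 59.14480871703941
```

View pics/s3.png

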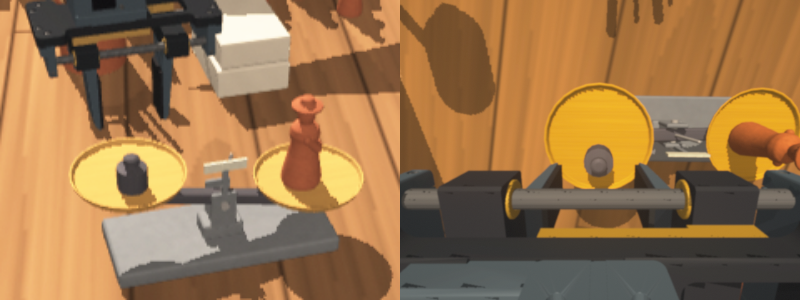

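The 200 g stands in the pan, which is still up; the far side of the pan is free. Next is the 100 g.

Call:
step_arm(linear=[[-0.03,-0.01,0],[-0.1,-0.04,0],[-0.21,-0.08,0],[-0.33,-0.125,0],[-0.46,-0.174,0],[-0.58,-0.22,0],[-0.69,-0.26,0],[-0.77,-0.29,0],[-0.825,-0.312,0.02],[-0.843,-0.319,0.06],[-0.843,-0.319,0.14],[-0.843,-0.319,0.25],[-0.843,-0.319,0.36],[-0.843,-0.319,0.46],[-0.843,-0.319,0.52],[-0.843,-0.319,0.54],[-0.843,-0.319,0.54]], turn=[0,0,0,0,0,0,0,0,0,0,0,0,0,0,0,0,0])

```text
time_s: 14.0
ee_pos: [413.4, -279.0, 60.9]
ee_rot: [-180.0, -0.0, 101.9]
force: [1.0, 0.2, -0.0]
gripper_width: 59.2
gripper_force: 0.0
```

Run:
```python
from h import *
f=grab('side');g=grab('wrist');print(env.state()['ee_pos'],env.state()['gripper_width'])
A=cv2.resize(f['color'][250:430,170:410],(400,300));B=cv2.resize(g['color'],(400,300))
cv2.imwrite('pics/s4.png',np.hstack([A,B]))
```

```text
[ 413.9787176  -279.56757236   61.74654203] 59.324093287560935
```

View pics/s4.png

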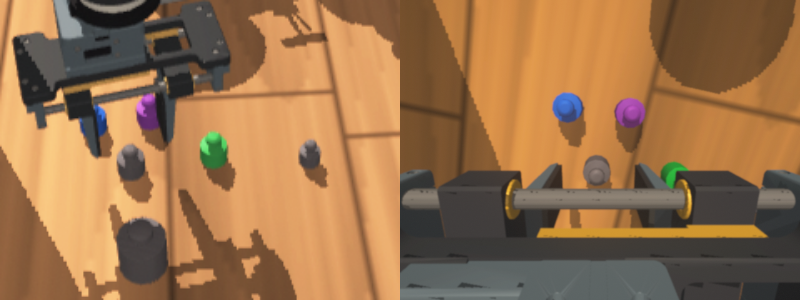

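The 100 g (right half, about (597,170)) lies centred between the open fingers, clear of the decoys. Descend and grip.

Call:
step_arm(linear=[[0,0,0.02],[0,0,0.05],[0,0,0.08],[0,0,0.11],[0,0,0.13],[0,0,0.144],[0,0,0.144],[0,0,0.144]], turn=[0,0,0,0,0,0,0,0])

```text
time_s: 15.1
ee_pos: [413.7, -279.6, 18.1]
ee_rot: [180.0, 0.0, 101.9]
force: [0.1, 0.3, 0.7]
gripper_width: 59.2
gripper_force: 0.0
```

Call:
step_arm(linear=[[0,0,0],[0,0,0],[0,0,0],[0,0,0],[0,0,0],[0,0,0]], turn=[0,0,0,0,0,0], fingers=1, force=15)

```text
time_s: 15.85
ee_pos: [413.4, -279.4, 18.0]
ee_rot: [-180.0, 0.0, 101.9]
force: [0.2, -1.1, 2.2]
gripper_width: 26.2
gripper_force: 15.0
```

Call:
step_arm(linear=[[0,0,-0.03],[0,0,-0.1],[0,0,-0.2],[0,0,-0.32],[0,0,-0.43],[0.01,0,-0.53],[0.04,0,-0.61],[0.08,0,-0.65],[0.1,0,-0.66],[0.106,0,-0.66],[0.106,0,-0.66]], turn=[0,0,0,0,0,0,0,0,0,0,0])

```text
time_s: 17.23
ee_pos: [406.6, -248.0, 215.1]
ee_rot: [-179.9, -0.1, 101.9]
force: [0.5, 0.5, -1.0]
gripper_width: 26.4
gripper_force: 15.0
```

Call:
step_arm(linear=[[0.03,0.01,0],[0.1,0.035,0],[0.2,0.07,0],[0.32,0.113,0],[0.44,0.156,0],[0.56,0.198,0],[0.68,0.241,0],[0.78,0.276,0],[0.86,0.305,0],[0.89,0.316,0],[0.9,0.319,0.02],[0.9,0.319,0.06],[0.9,0.319,0.11],[0.9,0.319,0.16],[0.9,0.319,0.2],[0.9,0.319,0.22],[0.9,0.319,0.22],[0.9,0.319,0.22]], turn=[0,0,0,0,0,0,0,0,0,0,0,0,0,0,0,0,0,0])

```text
time_s: 19.48
ee_pos: [445.4, 35.5, 150.3]
ee_rot: [179.9, 0.0, 101.9]
force: [-0.4, 0.2, 0.2]
gripper_width: 26.3
gripper_force: 15.0
```

Run:
```python
from h import *
f=grab('side');g=grab('wrist');print(env.state()['ee_pos'],env.state()['gripper_width'])
A=cv2.resize(f['color'][80:260,190:430],(400,300));B=cv2.resize(g['color'],(400,300))
cv2.imwrite('pics/s5.png',np.hstack([A,B]))
```

```text
[445.41642589  35.60964022 150.39482748] 26.41242609116067
```

View pics/s5.png

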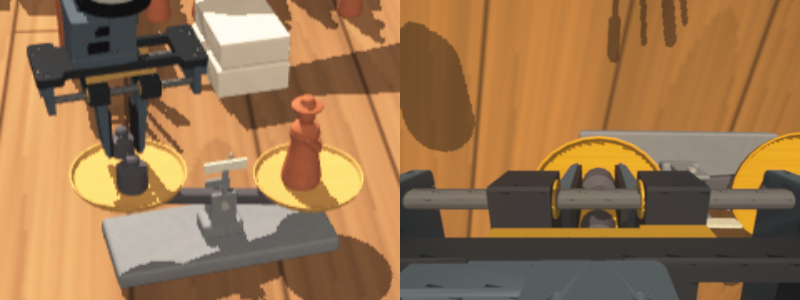

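The 100 g is over the free side behind the 200 g with clearance. Lower and release.

Call:
step_arm(linear=[[0,0,0.01],[0,0,0.02],[0,0,0.028],[0,0,0.033],[0,0,0.036],[0,0,0.038],[0,0,0.039],[0,0,0.039],[0,0,0.039]], turn=[0,0,0,0,0,0,0,0,0])

```text
time_s: 20.7
ee_pos: [445.0, 35.6, 138.3]
ee_rot: [180.0, 0.0, 101.9]
force: [-0.9, -0.3, -0.7]
gripper_width: 26.0
gripper_force: 15.0
```

Call:
step_arm(linear=[[0,0,0],[0,0,0],[0,0,0],[0,0,0],[0,0,-0.01],[0,0,-0.04],[0,0,-0.09],[0,0,-0.16],[0,0,-0.24],[0,0,-0.31],[0,0,-0.35],[0,0,-0.36],[0,0,-0.36],[0,0,-0.36],[0,0,-0.36],[0,0,-0.36],[0,0,-0.36],[0,0,-0.36],[0,0,-0.36],[0,0,-0.36]], turn=[0,0,0,0,0,0,0,0,0,0,0,0,0,0,0,0,0,0,0,0], fingers=-0.15)

```text
time_s: 23.2
ee_pos: [445.0, 35.6, 246.2]
ee_rot: [-180.0, 0.0, 101.9]
force: [0.0, 0.5, -0.1]
gripper_width: 52.4
gripper_force: 0.0
```

Call:
step_arm(linear=[[0,0,0],[-0.02,0,0],[-0.08,0,0],[-0.16,0,0],[-0.26,0,0],[-0.36,0,0],[-0.46,0,0],[-0.54,0,0],[-0.58,0,0],[-0.6,0,0],[-0.6,0,0],[-0.6,0,0],[-0.6,0,0],[-0.6,0,0],[-0.6,0,0],[-0.6,0,0]], turn=[0,0,0,0,0,0,0,0,0,0,0,0,0,0,0,0])

```text
time_s: 25.2
ee_pos: [482.1, -140.5, 246.2]
ee_rot: [-180.0, 0.0, 101.9]
force: [-0.5, 0.2, 0.2]
gripper_width: 52.2
gripper_force: 0.0
```

Run:
```python
from h import *
f=grab('side');g=grab('top');print(env.state()['ee_pos'],env.state()['gripper_width'])
A=cv2.resize(f['color'][80:260,190:430],(400,300));B=cv2.resize(g['color'][150:330,160:400],(400,300))
cv2.imwrite('pics/s6.png',np.hstack([A,B]))
```

```text
[ 482.0870898  -140.55027849  246.26507367] 52.55122466395024
```

View pics/s6.png

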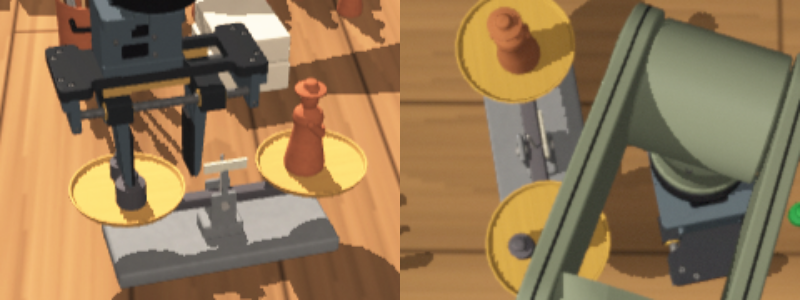

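The pan has sunk and both weights stand in it, though the arm partly hides the view. I'll move clear and do one last check.

Call:
step_arm(linear=[[-0.02,0,-0.02],[-0.08,0,-0.05],[-0.16,0,-0.1],[-0.26,0,-0.15],[-0.36,0,-0.2],[-0.46,0,-0.2],[-0.54,0,-0.2],[-0.58,0,-0.2],[-0.6,0,-0.2],[-0.6,0,-0.2],[-0.6,0,-0.2],[-0.6,0,-0.2],[-0.6,0,-0.2]], turn=[0,0,0,0,0,0,0,0,0,0,0,0,0])

```text
time_s: 26.92
ee_pos: [519.1, -316.3, 306.4]
ee_rot: [180.0, 0.0, 101.9]
force: [-0.2, -0.1, 0.2]
gripper_width: 52.2
gripper_force: 0.0
```

Run:
```python
from h import *
f=grab('side');g=grab('top')
hsv=cv2.cvtColor(g['color'],cv2.COLOR_BGR2HSV)
for p in [(247,292),(231,182)]:
    m=cv2.inRange(hsv,(18,150,120),(32,255,255));k=np.zeros_like(m);cv2.circle(k,p,44,255,-1);m&=k
    m=cv2.morphologyEx(m,cv2.MORPH_OPEN,np.ones((3,3)))
    e=cv2.fitEllipse(cv2.convexHull(max(cv2.findContours(m,0,2)[0],key=cv2.contourArea)));print(e,onz(g,*e[0],104))
A=cv2.resize(f['color'][80:260,190:430],(400,300));B=cv2.resize(g['color'][150:330,160:400],(400,300))
cv2.imwrite('pics/s7.png',np.hstack([A,B]))
```

```text
((248.30242919921875, 295.40740966796875), (73.2026138305664, 75.54517364501953), 67.23541259765625) [448.2118414   10.87517744 104.        ]
((228.52017211914062, 176.8209228515625), (68.11666870117188, 72.26280212402344), 71.32845306396484) [664.77230399  53.27353202 104.        ]
```

View pics/s7.png

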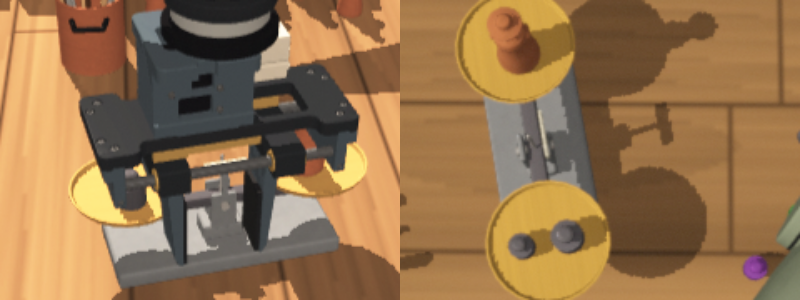

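Both weights stand side by side in the pan, the pans measure 220.7 mm apart (220 when level), and the arm is clear.

```bash
python3 -c "
from workcell import env
print(env.job_done())"
```

```text
the job is handed in; nothing more can be done
None
```

The 200 g and 100 g weights stand side by side on the pan, released with the arm clear; the camera check showed the beam level at about 27 s, so the figurine weighs about 300 g, and the job is handed in (no verdict was returned).

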